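# Clear the clay chips and run the extractor by its dead-man lever

## Task

Pick up the cork block and use it, not the fingers, to sweep all five clay chips off the board into the hopper at the board's end. Then, with the block still in the gripper, push the sprung dead-man lever down with the block until the lever is level, never down to its bottom stop, and finish while holding it there with the block. Leave everything else on the bench where it is.

Things in the scene. Friction and masses are not known exactly. Their poses are not given: they have to be found in the camera images.
- block_center (a point): Centre of the rounded cork block: 120 mm long (its x), 40 thick (its y), 70 tall (its z), about 80 g. It stands on the bench (z = 0) on its long narrow face, so its underside is 35 mm below this point. Grip it across the 40 mm.
- station: Fixed sweeping board with a chip hopper. Origin on the bench under the board's middle. The flat board has its top 50 mm above the bench, spans -75 to 75 mm in its x and -100 to 100 in its y, and has no rim. The open hopper joins the board's +y end: y 100 to 200, x -85 to 85, floor 6 mm above the bench; side walls level with the board, end wall at y = 200 62 mm high. Chips are swept along +y, over the board's end, and drop in.
- control: Fixed grey base of the extractor's dead-man control, 170 (x) x 90 (y) mm, origin on the bench under its middle. Base plate 22 mm high, pedestal at the +x end 80 mm high at most. The lever is hinged on the pedestal at x = +60 mm, 75 mm above the bench, and points along -x; its tip stands free. Its place and the block's place may be swapped.
- lever (a joint): Angle of the sprung black dead-man lever (rad): 0 released (tip raised 0.35 rad, 20 degrees), 0.35 level, which is the run position, 0.62 bottom stop, which trips the extractor off. It is a flat bar 130 mm long from the hinge, 32 wide, 12 thick; when level its top face is 81 mm above the bench. The spring always pushes it up, at the tip with about 3 N released, 6 N level, 8 N at the stop.
- lever_tip (a point): Middle of the top edge of the lever's free end, 130 mm from the hinge axis; about 125 mm above the bench when released, 81 mm when the lever is level.
- chip0_center (a point): Centre of a loose fired-clay chip, about 26 x 18 mm and 9 mm thick, 10 g, lying flat on the board (5 chips in all, within 40 mm of the board's middle line x = 0, y from -30 to 60 mm).
- chip1_center (a point): Centre of a loose fired-clay chip, about 26 x 18 mm and 9 mm thick, 10 g, lying flat on the board (5 chips in all, within 40 mm of the board's middle line x = 0, y from -30 to 60 mm).
- chip2_center (a point): Centre of a loose fired-clay chip, about 26 x 18 mm and 9 mm thick, 10 g, lying flat on the board (5 chips in all, within 40 mm of the board's middle line x = 0, y from -30 to 60 mm).
- chip3_center (a point): Centre of a loose fired-clay chip, about 26 x 18 mm and 9 mm thick, 10 g, lying flat on the board (5 chips in all, within 40 mm of the board's middle line x = 0, y from -30 to 60 mm).
- chip4_center (a point): Centre of a loose fired-clay chip, about 26 x 18 mm and 9 mm thick, 10 g, lying flat on the board (5 chips in all, within 40 mm of the board's middle line x = 0, y from -30 to 60 mm).
- pot: Bystander, leave alone: white ceramic pot, 120 mm across, 110 tall, on the lazy Susan beyond the work area; origin under it.
- mallet: Bystander, leave alone: wooden mallet lying near the robot, head 56 mm thick, 225 mm long overall; origin under the head.
- container: Bystander, leave alone: translucent plastic container with clip lid, 116 x 160 x 92 mm; origin under it.
- roller: Bystander, leave alone: ribbed foot roller 160 mm long on a small wooden cradle, 80 mm high; origin under it.
- cup: Bystander, leave alone: small cup without handle, 64 mm across, 70 tall; origin under it.
- bowl: Bystander, leave alone: brass bowl, 120 mm across, 50 tall; origin under it.
- jar: Bystander, leave alone: lidded glass jar, 70 mm across, 90 tall; origin under it.
Not all that is in view belongs to the job. There is more than one size of the part that bears block_center; the job needs the middle-sized.

How it is judged:
By the outcome, as a careful person would: the job done as asked, in the order asked, and still so for the second after the job is handed in, while the arm keeps its last pose, push and grip.
It also fails if it takes over 51 s, if anything falls off the work surface, if the arm or the gripper's body presses on something with over 40 N, if the wrist force passes 120 N, or if a joint passes its speed limit or range.

## Robot

A 6-joint arm with a two-finger parallel gripper is mounted at the origin on the work surface. World frame = base frame: x ahead of the robot, y to its left, z up, the work surface at z = 0. Lengths are in m, angles in rad, forces in N, time in s.
With the tool pointing down it reaches from about 0.325 to 0.875 m from the base axis. Payload 4.4 kg.
Tool frame: the origin (TCP) lies between the finger pads; the fingertips stand 14 mm ahead of it and the grasp point (between the pads) lies 5 mm behind it; z points along the fingers, y is the direction in which the jaws open and shut (so a half turn about z gives the same grasp; the last joint's range is limited). The gripper opens to 85 mm and grips with 20 to 120 N. Pads are 22 mm wide; open, the fingers measure 114 mm over their backs; the gripper's body (76 mm by 85 mm) begins 54 mm behind the grasp point. The pads swing forward as they close: fully open they stand 13 mm farther back than shut.
Start: joints at [-0.15, 0.207, 1.542, -0, 1.393, -0.15], TCP at [0.575, -0, 0.245] pointing down, gripper open.
Joint ranges: [-2.73, 2.73], [-0.86, 2.22], [0.23, 2.46], [-1.11, 4.25], [0.08, 2.63], [-2.82, 2.82]. Speed limits (rad/s): [2.79, 2.79, 3.14, 3.14, 3.14, 3.14].

## Interface

Orientations are given as a unit quaternion [x, y, z, w].
In Python, from plant import ctrl gives the robot as it stands. The module is installed in compiled form; this text tells all that it offers.
- The arm moves only by the tool send_rows, never from a script. Its argument "increments" is a list of rows, each an object with "angular": the turn, a rotation vector about the tool's x, y, z in degrees, a list of three; "dp": the shift along the tool's x, y, z in mm, a list of three; "gripper": the opening, from 0 (shut) to 1 (fully open). In form: [{"angular": [ax, ay, az], "dp": [tx, ty, tz], "gripper": gripper}, ...]. A call has 1 to 10 rows; each row is the pose to reach, as a shift and turn from the pose commanded when the call began, along the tool's axes at that moment; what a row does not reach only later rows make up. A row lasts 1/10 s, in which the tool goes at most 50 mm and 8.59 degrees, less where a joint would pass 70% of its speed; a pose out of reach is approached as far as the arm can. A call with a gripper value outside its range is refused whole. The fingers move at their own pace and stop on an object; "force" is the grip in N (left out, the last holds). Time passes only in rows, so rows that repeat a pose let the fingers close. It gives the time, the measured TCP pose, the force and the opening at its end, in the units of the state.
- ctrl.observe(): the state, without advancing time (a new reading comes with each control period).
- ctrl.get_image(name): name is "scene" or "side" or "wrist"; returns a dict with "image" (400x640x3 uint8, red, green, blue), "intrinsics" (3x3 intrinsics, pixels), "k1" (the pictures are not rectified: a ray, as slopes to the right and down, at radius r is drawn at 1 + k1 r^2 times it, then the intrinsics apply), "eye" and "orientation" of the camera in the world; the wrist camera has in their place "hand_eye" (4x4, takes a point from camera to tool coordinates, whose origin is the TCP and whose axes are the flange's). Camera axes: x right, y down, z forward; pixel columns grow to the right and rows downward; lengths in m; the calibration is good to about 2 mm. A picture is of the moment at which its call begins: read the wrist's pose just before it. There is no depth.
- ctrl.job_done(): hands the job in, once; it reports no verdict.
The state is a dict: "clock": time; "qpos": joint angles; "joint_vel": joint speeds; "joint_efforts": joint torques, N m; "eef_pos": TCP position; "tool_rot": TCP orientation; "wrist_force": force on the tool from outside, world axes, zero at the start; "torque": the same for the moment, N m; "opening": finger opening in m.
Only numpy, scipy, OpenCV 4.12 (cv2) and the standard library are available. Lean on these libraries where they do the work, as an engineer would, in place of code of your own. Each camera call takes 0.05 s, during which the arm holds its last target. There are 200 camera calls.

## Working session

There is one attempt and no reset: what is moved stays moved. The work goes in short steps, Python scripts to look and compute and a tool call to move; the robot and the scene stay as the last step left them, time stands still between calls to the robot, and variables do not carry over. Pictures are saved under pics/ and viewed, about 8 in all and at most 12, crops included, and the job is handed in when it is done.

Besides the shell and the picture viewer there is one more tool, called by a JSON object that holds its "api" and its "payload". send_rows: Moves the arm, as the interface text tells. Its arguments: {"type":"object","properties":{"increments":{"type":"array"},"force":{"type":"number"}},"required":["increments"]}

```bash
mkdir -p pics && cat > h.py <<'E'
import numpy as np, cv2
from scipy.spatial.transform import Rotation as R
from plant import ctrl
def grab(n):
    s=ctrl.observe(); d=ctrl.get_image(n)
    if n=="wrist":
        T=np.eye(4);T[:3,:3]=R.from_quat(s["tool_rot"]).as_matrix();T[:3,3]=s["eef_pos"]
        M=T@np.array(d["hand_eye"]); d["C"]=M[:3,3]; d["Rm"]=M[:3,:3]
    else:
        d["C"]=np.array(d["eye"])
        o=np.array(d["orientation"]); d["Rm"]=R.from_quat(o).as_matrix() if o.size==4 else o
    return d
def save(d,p): cv2.imwrite(p,d["image"][:,:,::-1])
def ray(d,uv):
    K=np.array(d["intrinsics"]); x=(uv[0]-K[0,2])/K[0,0]; y=(uv[1]-K[1,2])/K[1,1]
    a,b=x,y
    for _ in range(20):
        f=1+d["k1"]*(a*a+b*b); a,b=x/f,y/f
    return d["Rm"]@np.array([a,b,1.])
def onz(d,uv,z):
    v=ray(d,uv); return d["C"]+v*(z-d["C"][2])/v[2]
def proj(d,P):
    K=np.array(d["intrinsics"]); c=d["Rm"].T@(np.array(P)-d["C"]); a,b=c[0]/c[2],c[1]/c[2]
    f=1+d["k1"]*(a*a+b*b); return np.array([K[0,0]*a*f+K[0,2],K[1,1]*b*f+K[1,2]])
E
python3 - <<'E'
from h import *
import pickle
D={n:grab(n) for n in("scene","side","wrist")}
for n,d in D.items(): save(d,f"pics/{n}0.png"); print(n,d["C"].round(3),d["Rm"].round(2).tolist(),d["k1"],np.array(d["intrinsics"]).tolist())
pickle.dump(D,open("d0.pkl","wb")); print(ctrl.observe())
E
```

```text
scene [ 1.587 -0.253  1.192] [[0.25, 0.69, -0.68], [0.97, -0.19, 0.17], [-0.01, -0.7, -0.72]] 0.027744369398308197 [[438.1483906247927, 0.0, 321.06963791923187], [0.0, 438.1483906247927, 210.27486340408225], [0.0, 0.0, 1.0]]
side [-0.052  1.057  0.872] [[-0.87, -0.27, 0.41], [-0.49, 0.46, -0.74], [0.02, -0.85, -0.53]] 0.00259906992650252 [[373.23130019016804, 0.0, 321.4930653558815], [0.0, 373.23130019016804, 193.45917622277622], [0.0, 0.0, 1.0]]
wrist [0.575 0.082 0.373] [[1.0, 0.0, -0.0], [-0.0, -0.95, -0.32], [-0.0, 0.32, -0.95]] -0.03308665245022397 [[340.18565944948097, 0.0, 314.85076092892194], [0.0, 340.18565944948097, 197.2949941933413], [0.0, 0.0, 1.0]]
{'clock': 0.15, 'qpos': array([-1.50491097e-01,  2.07294273e-01,  1.54260611e+00,  1.13639622e-05,
        1.39347591e+00, -1.50528727e-01]), 'joint_vel': array([ 6.06964159e-04, -2.32187119e-03, -4.31267433e-03,  5.90265238e-05,
       -4.23244653e-04, -1.12256386e-03]), 'joint_efforts': array([ 5.23460058e-04, -3.83512866e+01, -2.92037880e+01, -1.78299792e-04,
        6.64118095e-03, -5.65601522e-05]), 'eef_pos': array([5.74455415e-01, 7.98002475e-05, 2.44362048e-01]), 'tool_rot': array([ 7.07093908e-01,  7.07119092e-01, -5.24423741e-04, -7.21352970e-04]), 'wrist_force': array([-0.44586611,  0.18265646,  1.04584673]), 'torque': array([ 0.02423346, -0.02533146, -0.03623769]), 'opening': 0.0859442629245776}
```

View pics/scene0.png

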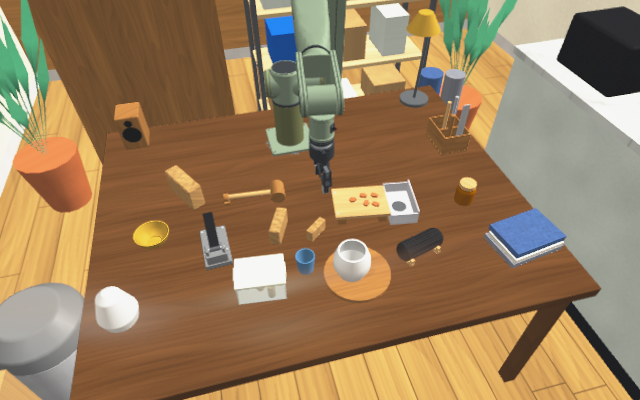

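View pics/side0.png

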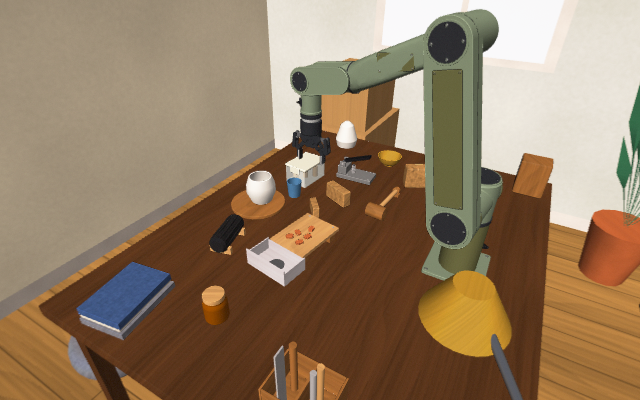

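The scene view shows three cork blocks, at scene pixels (185,186), (278,225) and (316,228). I'll enlarge the crop to confirm which is the middle-sized one, and to read the board, chips and lever.

```bash
python3 - <<'E'
from h import *
import pickle
D=pickle.load(open("d0.pkl","rb"))
c=D["scene"]["image"][160:270,160:426,::-1]
cv2.imwrite("pics/crop1.png",cv2.resize(c,None,fx=3,fy=3,interpolation=cv2.INTER_CUBIC))
E
```

```text
(no output)
```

View pics/crop1.png

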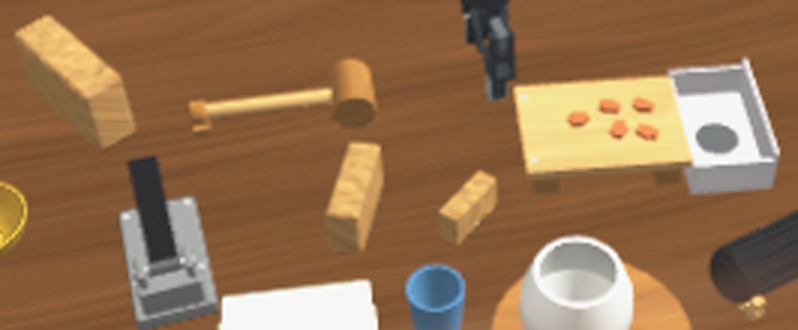

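View pics/wrist0.png

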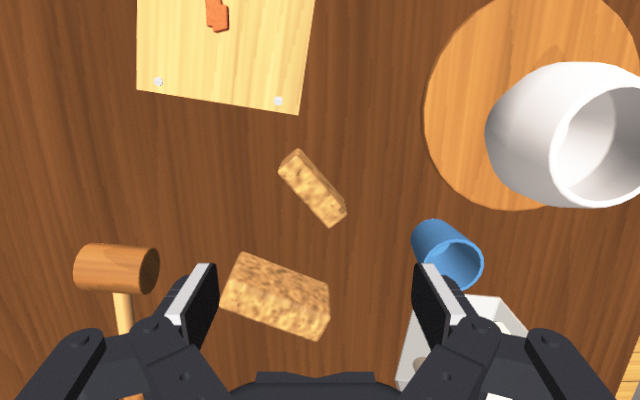

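```bash
python3 - <<'E'
from h import *
import pickle
D=pickle.load(open("d0.pkl","rb"))
S=D["scene"];W=D["wrist"]
f=lambda x,y,z:onz(S,((x-1)/3+160,(y-1)/3+160),z).round(4)
def poly(n,pts,z):
    P=np.array([f(x,y,z) for x,y in pts]); print(n,P[:,:2].tolist(),"edges",np.linalg.norm(P-np.roll(P,-1,0),axis=1).round(3),"mid",P.mean(0).round(4))
poly("board",[(515,86),(670,77),(690,162),(527,172)],.05)
poly("blkmid",[(350,143),(383,146),(363,213),(331,207)],.07)
poly("blksmall",[(482,171),(497,178),(458,220),(440,210)],.04)
poly("blkbig",[(18,30),(48,16),(131,90),(103,104)],.09)
poly("ctrlbase",[(122,208),(197,197),(217,313),(140,328)],.022)
print("tip",f(144,158,.125), "hinge",f(165,262,.08))
w=lambda x,y,z:onz(W,(x,y),z).round(4)[:2]
print("wrist board",[w(*p,.05) for p in[(136,90),(299,115),(315,0)]])
print("wrist blk bottom corners z.07",w(220,306,.07),w(318,340,.07),"z0",w(240,252,0),w(330,290,0),"z07 330,290",w(330,290,.07),w(318,340,0.0))
# pot/container/mallet tops
print("mallet head",f(352,90,.03),f(200,110,.02),"cont",[f(x,y,.092) for x,y in[(222,298),(370,282)]],"cup",f(436,285,.07))
# chips
im=cv2.cvtColor(S["image"],cv2.COLOR_RGB2HSV)
m=cv2.inRange(im,(0,150,90),(11,255,255));m[:185]=0;m[215:]=0;m[:,:340]=0;m[:,390:]=0
n,l,st,c=cv2.connectedComponentsWithStats(m)
for i in range(1,n): print(st[i],onz(S,c[i],.057).round(4))
# cork mask contour in wrist
im=W["image"];h=cv2.cvtColor(im,cv2.COLOR_RGB2HSV);print(h[280,270],h[320,270],h[250,200],h[190,310])
E
```

```text
board [[0.4106, 0.0804], [0.446, 0.2759], [0.5935, 0.2472], [0.5588, 0.0543]] edges [0.199 0.15  0.196 0.15 ] mid [0.5022 0.1644 0.05  ]
blkmid [[0.4761, -0.1427], [0.4913, -0.1055], [0.59, -0.1487], [0.5716, -0.1824]] edges [0.04  0.108 0.038 0.103] mid [ 0.5322 -0.1448  0.07  ]
blksmall [[0.5342, 0.0052], [0.55, 0.0197], [0.6027, -0.0413], [0.5821, -0.0579]] edges [0.021 0.081 0.026 0.079] mid [ 0.5672 -0.0186  0.04  ]
blkbig [[0.1849, -0.5192], [0.1662, -0.4813], [0.3366, -0.3872], [0.3529, -0.4217]] edges [0.042 0.195 0.038 0.194] mid [ 0.2602 -0.4524  0.09  ]
ctrlbase [[0.4651, -0.4202], [0.4705, -0.332], [0.6508, -0.3285], [0.6495, -0.4124]] edges [0.088 0.18  0.084 0.185] mid [ 0.559  -0.3733  0.022 ]
tip [ 0.4937 -0.3767  0.125 ] hinge [ 0.613  -0.3717  0.08  ]
wrist board [array([0.4108, 0.0771]), array([0.5601, 0.0539]), array([0.5749, 0.1495])]
wrist blk bottom corners z.07 [ 0.4741 -0.1417] [ 0.5782 -0.1859] z0 [ 0.4828 -0.1144] [ 0.594  -0.1685] z07 330,290 [ 0.5905 -0.1214] [ 0.5789 -0.2479]
mallet head [ 0.3426 -0.1188  0.03  ] [ 0.3181 -0.3129  0.02  ] cont [array([ 0.6885, -0.3167,  0.092 ]), array([ 0.7078, -0.162 ,  0.092 ])] cup [ 0.7127 -0.0919  0.07  ]
[360 195   6   2   7] [0.4866 0.1788 0.057 ]
[371 195   6   2   6] [0.4972 0.2191 0.057 ]
[350 199   6   3   7] [0.4986 0.1362 0.057 ]
[364 203   3   2   4] [0.5291 0.1743 0.057 ]
[373 204   5   2   5] [0.5429 0.2089 0.057 ]
[ 16 141 234] [ 19 133 249] [ 12 163 128] [ 16 143 224]
```

{"api": "send_rows", "payload": {"increments": [{"angular": [0, 0, -67], "dp": [-145, -41, 60], "gripper": 1}, {"angular": [0, 0, -67], "dp": [-145, -41, 60], "gripper": 1}, {"angular": [0, 0, -67], "dp": [-145, -41, 60], "gripper": 1}, {"angular": [0, 0, -67], "dp": [-145, -41, 60], "gripper": 1}, {"angular": [0, 0, -67], "dp": [-145, -41, 60], "gripper": 1}, {"angular": [0, 0, -67], "dp": [-145, -41, 60], "gripper": 1}, {"angular": [0, 0, -67], "dp": [-145, -41, 60], "gripper": 1}, {"angular": [0, 0, -67], "dp": [-145, -41, 60], "gripper": 1}, {"angular": [0, 0, -67], "dp": [-145, -41, 60], "gripper": 1}, {"angular": [0, 0, -67], "dp": [-145, -41, 60], "gripper": 1}], "force": 50}}

```text
clock: 1.15
eef_pos: [0.5338, -0.1449, 0.185]
tool_rot: [0.201, 0.98, 0.0, -0.0]
wrist_force: [0.0, -0.2, 1.0]
opening: 0.0856
```

```bash
python3 - <<'E'
from h import *
d=grab("wrist");s=ctrl.observe();print(s["clock"],s["eef_pos"],s["qpos"].round(2),R.from_quat(s["tool_rot"]).as_matrix().round(3).tolist())
im=d["image"].copy()
c,a=np.array([.533,-.145]),np.radians(-23)
u=np.array([np.cos(a),np.sin(a)]);v=np.array([-u[1],u[0]])
for z,col in((.07,(0,255,0)),(0,(255,0,255))):
    p=np.array([proj(d,[*(c+u*i*.06+v*j*.02),z]) for i,j in((1,1),(1,-1),(-1,-1),(-1,1))])
    cv2.polylines(im,[p.round().astype(int)],True,col,1)
cv2.imwrite("pics/w1.png",im[:,:,::-1])
E
```

```text
1.2 [ 0.53387997 -0.14491599  0.18509759] [-0.42  0.22  1.66  0.    1.27 -1.59] [[-0.92, 0.393, -0.0], [0.393, 0.92, 0.0], [0.0, 0.0, -1.0]]
```

View pics/w1.png

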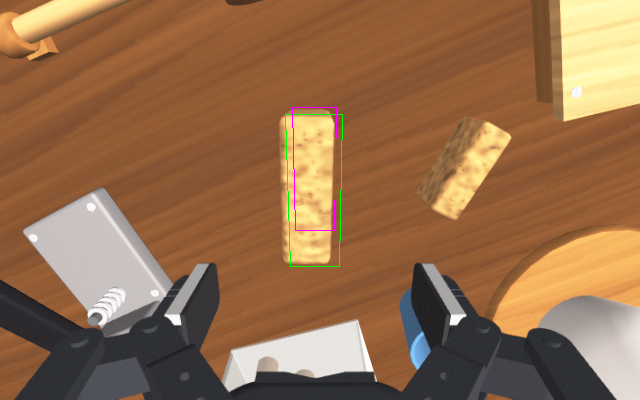

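The outline drawn from the first measurement sits about 6 px right of the middle block, which spans x 280–334 and y 109–265. That puts it roughly 5 mm off in tool -y and 2 mm off in tool +x. Its size matches 120 x 40 mm; the smaller block is at (465,168). I'll correct for this and descend.

{"api": "send_rows", "payload": {"increments": [{"angular": [0, 0, 0], "dp": [2, -5, 40], "gripper": 1}, {"angular": [0, 0, 0], "dp": [2, -5, 80], "gripper": 1}, {"angular": [0, 0, 0], "dp": [2, -5, 110], "gripper": 1}, {"angular": [0, 0, 0], "dp": [2, -5, 130], "gripper": 1}, {"angular": [0, 0, 0], "dp": [2, -5, 139], "gripper": 1}, {"angular": [0, 0, 0], "dp": [2, -5, 139], "gripper": 1}, {"angular": [0, 0, 0], "dp": [2, -5, 139], "gripper": 0.5}, {"angular": [0, 0, 0], "dp": [2, -5, 139], "gripper": 0.2}, {"angular": [0, 0, 0], "dp": [2, -5, 139], "gripper": 0}, {"angular": [0, 0, 0], "dp": [2, -5, 139], "gripper": 0}], "force": 50}}

```text
clock: 2.2
eef_pos: [0.5315, -0.1494, 0.0479]
tool_rot: [0.199, 0.98, -0.0, 0.002]
wrist_force: [0.6, -0.6, 7.8]
opening: 0.0396
```

{"api": "send_rows", "payload": {"increments": [{"angular": [0, 0, 0], "dp": [0, 0, 0], "gripper": 0}, {"angular": [0, 0, 0], "dp": [0, 0, 0], "gripper": 0}, {"angular": [0, 0, 0], "dp": [0, 0, 0], "gripper": 0}, {"angular": [0, 0, 0], "dp": [0, 0, 0], "gripper": 0}]}}

```text
clock: 2.6
eef_pos: [0.5315, -0.1494, 0.0479]
tool_rot: [0.199, 0.98, -0.0, 0.002]
wrist_force: [-0.4, -0.2, 5.8]
opening: 0.0395
```

{"api": "send_rows", "payload": {"increments": [{"angular": [0, 0, 0], "dp": [0, 0, -40], "gripper": 0}, {"angular": [0, 0, 0], "dp": [0, 0, -85], "gripper": 0}, {"angular": [0, 0, 0], "dp": [0, 0, -100], "gripper": 0}, {"angular": [0, 0, 0], "dp": [0, 0, -100], "gripper": 0}, {"angular": [0, 0, -5], "dp": [25, 36, -100], "gripper": 0}, {"angular": [0, 0, -10], "dp": [50, 75, -100], "gripper": 0}, {"angular": [0, 0, -13], "dp": [78, 115, -100], "gripper": 0}, {"angular": [0, 0, -13], "dp": [105, 155, -100], "gripper": 0}, {"angular": [0, 0, -13], "dp": [131, 192, -100], "gripper": 0}, {"angular": [0, 0, -13], "dp": [131, 192, -100], "gripper": 0}]}}

```text
clock: 3.6
eef_pos: [0.4805, 0.0838, 0.1433]
tool_rot: [0.084, 0.996, 0.001, -0.004]
wrist_force: [0.9, -0.1, -0.8]
opening: 0.0396
```

```bash
python3 - <<'E'
from h import *
d=grab("wrist");s=ctrl.observe();Rm=R.from_quat(s["tool_rot"]).as_matrix();print(s["clock"],s["eef_pos"],Rm.round(3).tolist(),s["wrist_force"],s["opening"])
im=d["image"].copy()
c,a=np.array([.502,.165]),np.radians(-10.2)
u=np.array([np.cos(a),np.sin(a)]);v=np.array([-u[1],u[0]])
p=np.array([proj(d,[*(c+u*i*.075+v*j*.1),.05]) for i,j in((1,1),(1,-1),(-1,-1),(-1,1))])
cv2.polylines(im,[p.round().astype(int)],True,(0,255,0),1)
cv2.imwrite("pics/w2.png",im[:,:,::-1])
m=cv2.inRange(cv2.cvtColor(d["image"],cv2.COLOR_RGB2HSV),(0,150,90),(11,255,255))
n,l,st,q=cv2.connectedComponentsWithStats(m)
for i in range(1,n):
    if st[i][4]>60:
        P=onz(d,q[i],.057)[:2]-c; print(st[i],q[i].round(),"station xy",(P@u).round(3),(P@v).round(3))
E
```

```text
3.65 [0.48167867 0.08146808 0.1435847 ] [[-0.986, 0.169, -0.006], [0.169, 0.986, 0.0], [0.005, -0.001, -1.0]] [-0.42441473 -0.21241887 -0.87125842] 0.03914747623790172
[437 172  43  31 750] [456. 187.] station xy -0.025 0.01
[497 173  44  34 775] [517. 189.] station xy -0.023 0.051
[375 198  42  30 681] [393. 213.] station xy -0.006 -0.031
[440 223  35  39 719] [456. 242.] station xy 0.016 0.016
[482 236  40  33 635] [500. 252.] station xy 0.023 0.049
```

View pics/w2.png

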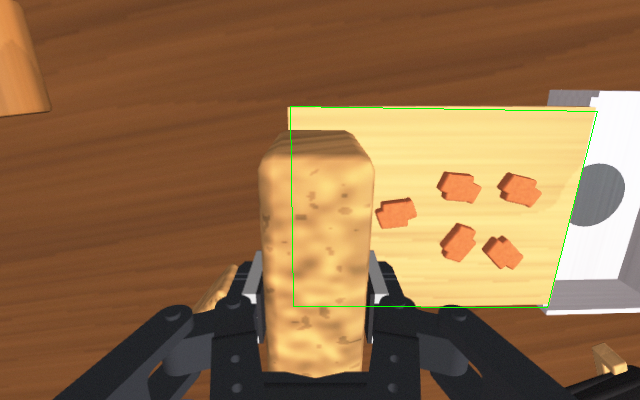

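The hand view confirms it: the board outline fits the green projection. The five chips are at (456,187), (517,189), (393,213), (456,242) and (500,252), all ahead of the block face and inside its ±60 mm span.

{"api": "send_rows", "payload": {"increments": [{"angular": [0, 0, 0], "dp": [0, 0, 15], "gripper": 0}, {"angular": [0, 0, 0], "dp": [0, 0, 30], "gripper": 0}, {"angular": [0, 0, 0], "dp": [0, 0, 40], "gripper": 0}, {"angular": [0, 0, 0], "dp": [0, 0, 44], "gripper": 0}, {"angular": [0, 0, 0], "dp": [0, 0, 44], "gripper": 0}, {"angular": [0, 0, 0], "dp": [0, 0, 44], "gripper": 0}, {"angular": [0, 0, 0], "dp": [0, 0, 44], "gripper": 0}]}}

```text
clock: 4.35
eef_pos: [0.4853, 0.0789, 0.1029]
tool_rot: [0.087, 0.996, 0.0, 0.001]
wrist_force: [-0.4, -0.1, -1.3]
opening: 0.0397
```

{"api": "send_rows", "payload": {"increments": [{"angular": [0, 0, 0], "dp": [0, 0, 3.5], "gripper": 0}, {"angular": [0, 0, 0], "dp": [0, 0, 3.5], "gripper": 0}, {"angular": [0, 0, 0], "dp": [0, 8, 3.5], "gripper": 0}, {"angular": [0, 0, 0], "dp": [0, 18, 3.5], "gripper": 0}, {"angular": [0, 0, 0], "dp": [0, 28, 3.5], "gripper": 0}, {"angular": [0, 0, 0], "dp": [0, 38, 3.5], "gripper": 0}, {"angular": [0, 0, 0], "dp": [0, 48, 3.5], "gripper": 0}, {"angular": [0, 0, 0], "dp": [0, 58, 3.5], "gripper": 0}, {"angular": [0, 0, 0], "dp": [0, 68, 3.5], "gripper": 0}, {"angular": [0, 0, 0], "dp": [0, 78, 3.5], "gripper": 0}]}}

```text
clock: 5.35
eef_pos: [0.4983, 0.1568, 0.0987]
tool_rot: [0.087, 0.996, -0.0, -0.0]
wrist_force: [-0.2, -1.4, -0.8]
opening: 0.0394
```

{"api": "send_rows", "payload": {"increments": [{"angular": [0, 0, 0], "dp": [0, 10, 0], "gripper": 0}, {"angular": [0, 0, 0], "dp": [0, 20, 0], "gripper": 0}, {"angular": [0, 0, 0], "dp": [0, 30, 0], "gripper": 0}, {"angular": [0, 0, 0], "dp": [0, 40, 0], "gripper": 0}, {"angular": [0, 0, 0], "dp": [0, 50, 0], "gripper": 0}, {"angular": [0, 0, 0], "dp": [0, 60, 0], "gripper": 0}, {"angular": [0, 0, 0], "dp": [0, 70, 0], "gripper": 0}, {"angular": [0, 0, 0], "dp": [0, 80, 0], "gripper": 0}, {"angular": [0, 0, 0], "dp": [0, 90, 0], "gripper": 0}, {"angular": [0, 0, 0], "dp": [0, 100, 0], "gripper": 0}]}}

```text
clock: 6.35
eef_pos: [0.5157, 0.2553, 0.0988]
tool_rot: [0.087, 0.996, 0.0, 0.0]
wrist_force: [-0.2, 0.8, -1.3]
opening: 0.0395
```

{"api": "send_rows", "payload": {"increments": [{"angular": [0, 0, 0], "dp": [0, 10, 0], "gripper": 0}, {"angular": [0, 0, 0], "dp": [0, 17, 0], "gripper": 0}, {"angular": [0, 0, 0], "dp": [0, 17, 0], "gripper": 0}, {"angular": [0, 0, 0], "dp": [0, 17, 0], "gripper": 0}, {"angular": [0, 0, 0], "dp": [0, 17, 0], "gripper": 0}]}}

```text
clock: 6.85
eef_pos: [0.5184, 0.2708, 0.0987]
tool_rot: [0.087, 0.996, -0.0, -0.0]
wrist_force: [1.5, -0.1, -1.0]
opening: 0.0394
```

{"api": "send_rows", "payload": {"increments": [{"angular": [0, 0, 0], "dp": [0, 0, -40], "gripper": 0}, {"angular": [0, 0, 0], "dp": [0, 0, -80], "gripper": 0}, {"angular": [0, 0, 0], "dp": [0, -35, -100], "gripper": 0}, {"angular": [0, 0, 0], "dp": [0, -70, -110], "gripper": 0}, {"angular": [0, 0, 0], "dp": [0, -70, -110], "gripper": 0}, {"angular": [0, 0, 0], "dp": [0, -70, -110], "gripper": 0}]}}

```text
clock: 7.45
eef_pos: [0.5064, 0.2014, 0.2092]
tool_rot: [0.088, 0.996, 0.0, 0.0]
wrist_force: [-0.2, -0.2, -0.5]
opening: 0.0398
```

```bash
python3 - <<'E'
from h import *
d=grab("wrist");e=grab("scene")
o=np.zeros((400,800,3),np.uint8);o[:,:440]=d["image"][:,200:];o[:330,440:]=cv2.resize(e["image"][165:275,310:430],(360,330))
cv2.imwrite("pics/w3.png",o[:,:,::-1]);print(ctrl.observe()["eef_pos"])
for n,g in(("w",d),("s",e)):
    m=cv2.inRange(cv2.cvtColor(g["image"],cv2.COLOR_RGB2HSV),(0,150,90),(11,255,255))
    k,l,st,q=cv2.connectedComponentsWithStats(m)
    if n=="w": print([(q[i].round(),st[i][4]) for i in range(1,k) if st[i][4]>60])
E
```

```text
[0.50600687 0.20239926 0.20815897]
[(array([424., 142.]), np.int32(442)), (array([396., 177.]), np.int32(910))]
```

View pics/w3.png

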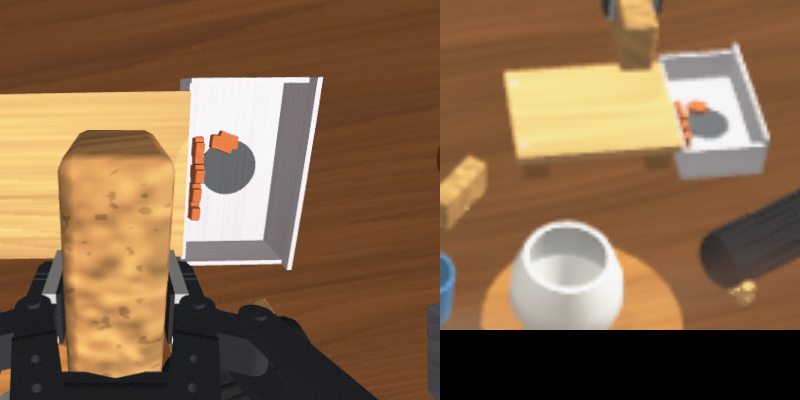

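Five chips are in the hopper: four in a row along its near wall at (197,147–213) and one at (224,141). The board is clear and the block is still held squarely. Next I'll get the control's pose from the earlier hand view, whose base corners were at (23,232), (104,188) and (160,293).

```bash
python3 - <<'E'
from h import *
import pickle
D=pickle.load(open("d0.pkl","rb"));W=dict(D["wrist"])
T=np.eye(4);T[:3,:3]=[[-0.92,0.393,0],[0.393,0.92,0],[0,0,-1]];T[:3,3]=[0.53388,-0.144916,0.185098]
M=T@np.array(W["hand_eye"]);W["C"]=M[:3,3];W["Rm"]=M[:3,:3]
A,B,C=[onz(W,p,.022)[:2] for p in((23,232),(104,188),(160,293))]
print("w1 base",A.round(4),B.round(4),C.round(4),np.linalg.norm(A-B))
n=B-A; u=np.array([n[1],-n[0]]); u/=np.linalg.norm(u)
c=(A+B)/2+.085*u; h=c+.06*u
print("yaw",np.degrees(np.arctan2(u[1],u[0])),"origin",c,"hinge",h,"tip rel",h-.13*np.cos(.35)*u,"contact108",h-.108*u)
# side: black lever tip triangulate
S=D["scene"];d=D["side"]
tip=np.array([*(h-.13*np.cos(.35)*u-.004*u),.125])
print("tip proj scene",proj(S,tip),"seen ~ (208,213)  side",proj(d,tip),"seen?")
im=cv2.resize(d["image"][145:190,325:385],None,fx=6,fy=6); print(cv2.cvtColor(d["image"],cv2.COLOR_RGB2GRAY)[148:172:2,336:376:2])
E
```

```text
w1 base [ 0.4711 -0.423 ] [ 0.4656 -0.3233] [ 0.5815 -0.3347] 0.09987316174307774
yaw 3.1191325711918014 origin [ 0.55322259 -0.36852106] hinge [ 0.6131337  -0.36525633] tip rel [ 0.49119616 -0.37190107] contact108 [ 0.5052937  -0.37113285]
tip proj scene [208.88344495 210.75523546] seen ~ (208,213)  side [369.51475654 156.43379398] seen?
[[ 62  61  62  75 125 158 140  75  63  61  60  61  60  60  64  63  62  63
   58  60]
 [ 61  65  64  64  66  65  65  62  60  62  58  60  61  61  64  64  59  60
   61  59]
 [ 65  64  66  65  66  66  61  63  62  62  59  60  63  64  61  60  61  60
   62  62]
 [ 65  61  65  66  66  64  66  64  61  61  61  63  62  59  60  61  58  61
   62  61]
 [ 64  64  66  64  62  76  66  63  62  61  53  40  32  25  24  23  22  12
   63  62]
 [ 66  69  63  62 107  22  23  23  18  26  21  26  29  31  28  30  26  40
   62  62]
 [ 67  66  72  70  55  30  26  29  28  25  29  29  35  39  50  62  64  61
   63  61]
 [ 63  65 130 148 143  68  92 117  60  57  60  59  61  62  64  63  64  61
   62  61]
 [ 63  71 122 168 126 119 116  60  53  79  58  65  65  63  65  65  62  63
   62  64]
 [ 64 124 130 148 122 120  60  58 178 142  63  65  65  66  63  62  63  62
   62  64]
 [ 64 126 125 125 122  79  61  61 179 132  80  70  67  61  63  62  64  65
   66  62]
 [ 66 126 121 122 124  72  61 118 153 133 118 120 119 106  79  73  64  63
   62  58]]
```

{"api": "send_rows", "payload": {"increments": [{"angular": [0, 0, 0], "dp": [-3, -15, -10], "gripper": 0}, {"angular": [0, 0, 0], "dp": [-10, -55, -10], "gripper": 0}, {"angular": [0, 0, 0], "dp": [-18, -100, -10], "gripper": 0}, {"angular": [0, 0, 0], "dp": [-26, -145, -10], "gripper": 0}, {"angular": [0, 0, 0], "dp": [-34, -190, -10], "gripper": 0}, {"angular": [0, 0, 0], "dp": [-42, -235, -10], "gripper": 0}, {"angular": [0, 0, 0], "dp": [-50, -280, -10], "gripper": 0}, {"angular": [0, 0, 0], "dp": [-58, -325, -10], "gripper": 0}, {"angular": [0, 0, 0], "dp": [-66, -370, -10], "gripper": 0}, {"angular": [0, 0, 0], "dp": [-70, -395, -10], "gripper": 0}]}}

```text
clock: 8.55
eef_pos: [0.5064, -0.2027, 0.219]
tool_rot: [0.088, 0.996, -0.001, 0.0]
wrist_force: [-0.9, 0.7, -0.6]
opening: 0.0393
```

{"api": "send_rows", "payload": {"increments": [{"angular": [0, 0, 8], "dp": [-5, -25, 0], "gripper": 0}, {"angular": [0, 0, 16], "dp": [-10, -50, 0], "gripper": 0}, {"angular": [0, 0, 24], "dp": [-14, -75, 0], "gripper": 0}, {"angular": [0, 0, 32], "dp": [-18, -100, 0], "gripper": 0}, {"angular": [0, 0, 40], "dp": [-22, -125, 0], "gripper": 0}, {"angular": [0, 0, 48], "dp": [-27, -150, 0], "gripper": 0}, {"angular": [0, 0, 56], "dp": [-31, -170, 0], "gripper": 0}, {"angular": [0, 0, 64], "dp": [-31, -170, 0], "gripper": 0}, {"angular": [0, 0, 72], "dp": [-31, -170, 0], "gripper": 0}, {"angular": [0, 0, 78], "dp": [-31, -170, 0], "gripper": 0}]}}

```text
clock: 9.55
eef_pos: [0.5074, -0.3722, 0.2184]
tool_rot: [0.696, 0.718, -0.0, -0.001]
wrist_force: [0.0, 0.2, -1.3]
opening: 0.0395
```

{"api": "send_rows", "payload": {"increments": [{"angular": [0, 0, 0], "dp": [0, 0, 0], "gripper": 0}, {"angular": [0, 0, 0], "dp": [0, 0, 0], "gripper": 0}, {"angular": [0, 0, 0], "dp": [0, 0, 0], "gripper": 0}]}}

```text
clock: 9.85
eef_pos: [0.5077, -0.3718, 0.2187]
tool_rot: [0.694, 0.72, -0.0, -0.0]
wrist_force: [0.6, 0.3, 0.3]
opening: 0.0397
```

```bash
python3 - <<'E'
from h import *
e=grab("scene");d=grab("side");s=ctrl.observe();print(s["eef_pos"],s["wrist_force"],s["qpos"].round(2),R.from_quat(s["tool_rot"]).as_matrix().round(3).tolist())
o=np.zeros((400,800,3),np.uint8);o[:,:400]=cv2.resize(e["image"][170:270,160:260],(400,400));o[:,400:]=cv2.resize(d["image"][110:190,310:390],(400,400))
cv2.imwrite("pics/l1.png",o[:,:,::-1])
E
```

```text
[ 0.50770963 -0.37171037  0.2188084 ] [-0.62923298 -0.19908994 -0.67870361] [-0.77  0.34  1.43 -0.    1.37 -0.81] [[-0.036, 0.999, -0.0], [0.999, 0.036, -0.0], [-0.0, -0.0, -1.0]]
```

View pics/l1.png

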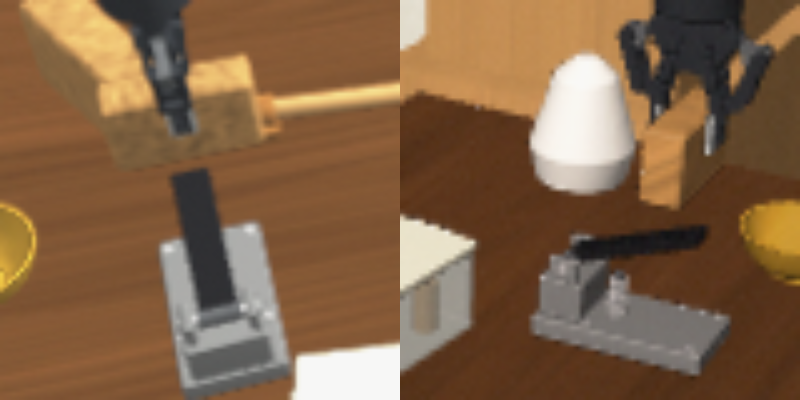

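The block, held over the lever, is centred across it; the lever is still raised with its tip at (190,172) in the left half. I'll lower gently.

{"api": "send_rows", "payload": {"increments": [{"angular": [0, 0, 0], "dp": [0, 0, 15], "gripper": 0}, {"angular": [0, 0, 0], "dp": [0, 0, 30], "gripper": 0}, {"angular": [0, 0, 0], "dp": [0, 0, 40], "gripper": 0}, {"angular": [0, 0, 0], "dp": [0, 0, 48], "gripper": 0}, {"angular": [0, 0, 0], "dp": [0, 0, 55], "gripper": 0}, {"angular": [0, 0, 0], "dp": [0, 0, 62], "gripper": 0}, {"angular": [0, 0, 0], "dp": [0, 0, 69], "gripper": 0}, {"angular": [0, 0, 0], "dp": [0, 0, 76], "gripper": 0}, {"angular": [0, 0, 0], "dp": [0, 0, 82], "gripper": 0}, {"angular": [0, 0, 0], "dp": [0, 0, 86], "gripper": 0}]}}

```text
clock: 10.95
eef_pos: [0.5074, -0.3723, 0.1325]
tool_rot: [0.695, 0.719, -0.001, 0.0]
wrist_force: [-3.0, -1.2, 6.1]
opening: 0.0395
```

{"api": "send_rows", "payload": {"increments": [{"angular": [0, 0, 0], "dp": [0, 0, 0], "gripper": 0}, {"angular": [0, 0, 0], "dp": [0, 0, 0], "gripper": 0}, {"angular": [0, 0, 0], "dp": [0, 0, 0], "gripper": 0}]}}

```text
clock: 11.25
eef_pos: [0.5076, -0.3722, 0.1333]
tool_rot: [0.695, 0.719, -0.0, 0.0]
wrist_force: [-2.5, -2.5, 5.8]
opening: 0.0396
```

{"api": "send_rows", "payload": {"increments": [{"angular": [0, 0, 0], "dp": [0, 0, 2], "gripper": 0}, {"angular": [0, 0, 0], "dp": [0, 0, 4], "gripper": 0}, {"angular": [0, 0, 0], "dp": [0, 0, 4], "gripper": 0}, {"angular": [0, 0, 0], "dp": [0, 0, 4], "gripper": 0}, {"angular": [0, 0, 0], "dp": [0, 0, 4], "gripper": 0}]}}

```text
clock: 11.75
eef_pos: [0.5077, -0.3722, 0.1294]
tool_rot: [0.695, 0.719, -0.0, 0.0]
wrist_force: [-1.7, -1.3, 6.1]
opening: 0.0395
```

```bash
python3 - <<'E'
from h import *
e=grab("scene");d=grab("side");Z=[ctrl.observe()]
s=Z[0];print(s["eef_pos"],s["wrist_force"],s["torque"])
o=np.zeros((400,800,3),np.uint8);o[:,:400]=cv2.resize(e["image"][170:270,160:260],(400,400));o[:,400:]=cv2.resize(d["image"][130:180,330:380],(400,400))
h=np.array([.613,-.368]);u=np.array([.9994,.035]);w=np.array([-.035,.9994])
for a,c in((0,(0,255,0)),(.12,(255,0,255))):   # top edge +y side, level / 0.12 rad high
    p=[((proj(d,[*(h-r*np.cos(a)*u+.016*w),.075+.006*np.cos(a)+r*np.sin(a)])-[330,130])*8+4).round().astype(int)+[400,0] for r in(0,.13)]
    cv2.line(o,tuple(p[0]),tuple(p[1]),c,1); print(p)
cv2.imwrite("pics/l2.png",o[:,:,::-1])
E
```

```text
[ 0.50768131 -0.37214398  0.12942596] [-2.907738   -0.57220118  5.68562787] [-0.30236454  0.72635858 -0.04800093]
[array([501, 247]), array([710, 298])]
[array([501, 247]), array([711, 273])]
```

View pics/l2.png

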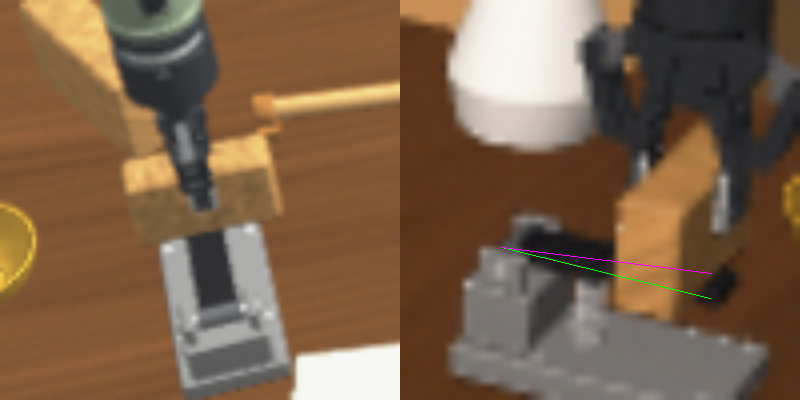

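The side view shows the lever close to level, though it may read slightly high. I'll take one enlarged check of the lever's near lower edge against its level direction.

```bash
python3 - <<'E'
from h import *
d=grab("side")
h=np.array([.613,-.371]);u=np.array([.9994,.035]);w=np.array([-.035,.9994])
g=cv2.cvtColor(d["image"],cv2.COLOR_RGB2GRAY).astype(int)
for c in(346,349,352,355,368,369,370,371,372,373,374): print(c,g[152:172,c])
P=lambda r,t,a:proj(d,[*(h-(r*np.cos(a)-t*np.sin(a)*0)*u+.016*w),.075+t+r*np.sin(a)])
for a in(-.05,0,.05,.1): print(a,[P(r,t,a).round(1).tolist() for r,t in((.02,.006),(.02,-.006),(.06,.006),(.06,-.006),(.13,.006),(.13,-.006))])
cv2.imwrite("pics/l3.png",cv2.resize(d["image"][150:174,336:382,::-1],None,fx=17,fy=17,interpolation=cv2.INTER_NEAREST))
E
```

```text
346 [ 63  60  59  60  71 123  55  25  23  30  30  89 115 117 116 101  78  75
  71  60]
349 [ 59  62  61  60  59  84 113  26  26  25  26  25  78  57  57  58  56  57
  85 114]
352 [ 61  59  60  60  58  60  58  42  21  24  32  23  42 139 172 145 174 173
 148 152]
355 [ 57  59  59  57  57  60  60  56  31  22  26  33  33  99 121 115  99 128
 125 101]
368 [129 121  73  70  68  67  67  70  67  66  67  67  66  35  31  29  49  61
  60  76]
369 [110  91  86 115 115 144 148  54  70  69  67  63  34  23  35  24  39  60
  63  76]
370 [176 154 153 152 121 120 106  67  66  67  76  28  23  24  12  28  62  60
  60  69]
371 [54 44 42 46 62 46 66 65 66 76 46 52 23 16 40 60 59 60 60 65]
372 [39 38 32 37 37 50 65 65 65 45 59 60 49 47 62 61 63 62 59 57]
373 [39 41 48 45 52 66 65 68 60 60 59 59 62 61 60 60 58 59 56 56]
374 [62 60 58 60 61 61 59 62 62 58 59 62 61 59 64 62 60 55 54 54]
-0.05 [[346.3, 161.2], [346.2, 163.5], [354.2, 163.6], [354.1, 165.9], [368.4, 167.7], [368.2, 170.1]]
0 [[346.4, 161.0], [346.2, 163.3], [354.3, 163.0], [354.1, 165.3], [368.5, 166.5], [368.3, 168.8]]
0.05 [[346.4, 160.9], [346.2, 163.2], [354.3, 162.4], [354.2, 164.7], [368.6, 165.2], [368.4, 167.5]]
0.1 [[346.4, 160.7], [346.2, 163.0], [354.3, 161.8], [354.2, 164.1], [368.7, 163.9], [368.4, 166.3]]
```

View pics/l3.png

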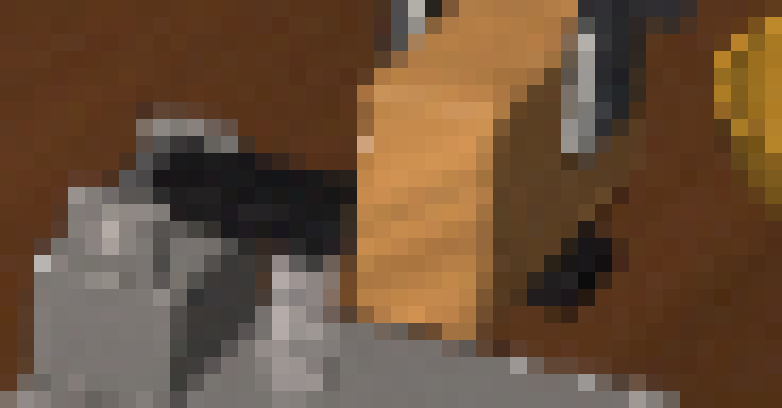

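The lever's lower edge runs from about (346,162.6) to (368.5,168) in the side image. It is parallel to the level prediction within about 0.3 px, or 0.01–0.02 rad. The measured block underside at 81.5 mm agrees with this, so I'm handing in.

```bash
python3 - <<'E'
from h import *
s=ctrl.observe();print(s["clock"],s["eef_pos"],s["wrist_force"],s["opening"]);print(ctrl.job_done())
E
```

```text
11.9 [ 0.5077053  -0.37216243  0.12945537] [-2.96918366 -1.44447546  5.28737034] 0.03953427588600046
the job is handed in; nothing more can be done
None
```

I swept all five chips into the hopper with the middle-sized cork block. I then pressed the dead-man lever down to level with the same block and handed in at 11.9 s, still holding it there.

- **Chips:** after the sweep, both views showed a clear board and five chips in the hopper. Four lie in a row against its near wall, and I counted those four from the picture, since the colour mask merged them.
- **Lever:** the block's underside is at 81.5 mm, against 81 mm for level. In the side image the lever's edge is level to within about 0.01–0.02 rad, perhaps slightly high. The upward force is about 5–6 N, as expected from the spring. I lowered it slowly from above, so it never came near the bottom stop.
- **Grip:** the opening stayed at 39.5 mm throughout, so the block did not slip.
- **Bystanders:** I saw no contact with anything else, but I took no full final picture of the bench.
- **Disagreement:** the control base's short side measured 100 mm in one hand view, not the true 90 mm. I therefore combined it with the scene view, and the pictures above the lever confirmed the position.

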